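# Find the tin that rattles and hold it out to the turner

## Task

One of the three red tins has a steel weight loose in it; the other two are full of weights packed tight in felt, and heft will not tell you which is which. Shake them in the air to find the one that rattles, setting each quiet one you have lifted back upright where it stood. Then hold the rattling tin out to the turner across the bench, upright and still, about 15 cm above the middle of the black mat, and finish while still holding it there; drop nothing and leave everything else on the bench alone.

Things in the scene. Friction and masses are not known exactly. Their poses are not given: they have to be found in the camera images.
- tin_1: One of three identical red steel slip-lid tins, sealed, rigid, 90 long x 54 wide x 60 tall, upright on the bench, 300 to 460 g in all. Origin: centre of the underside; z up, x along the 90 mm length, y across the 54 mm width (grip it there). Any of the three may be the rattler, whatever its name or place; the two quiet ones feel like one solid lump, balanced at the middle.
- tin_2: Like tin_1 in all respects. In one of the three the weight, an oiled 256 g steel slug 40 across x 26, slides with 44 mm of travel end to end along x (8 mm along y). A quick 10 cm stroke along x (about 0.3 s), or a 15 degree tilt, sends it to the leading or lower end with a knock, where it stays if then kept level and moved gently: the held tin is then heavier at that end by 0.05 N m.
- tin_3: Like tin_1 in all respects, and as likely as the others to be the rattler.
- mat: Rectangular black rubber bench mat, 130 (x) x 180 (y) x 2 thick, lying flat on the turner's side of the bench, beyond the tins. Origin: centre of its underside.
- vise: Small green cast iron bench vise bolted to the bench, gripping a rough boxwood knight; about 190 (x) x 140 (y), 108 to the jaw tops and 195 to the knight's ears. Origin: centre of the base's underside; x points to its handle. Do not touch.
- rook_1: Turned beech rook, 36 across the base, 67 tall, standing loose. Origin: centre of its underside. Leave alone.
- rook_2: The other beech rook, the same in size and frame. Leave alone.
- bowl: White porcelain bowl of brass ferrules, 96 across the rim, 44 tall, standing loose. Origin: centre of its underside. Leave alone.
- calliper: Steel outside calliper lying flat, 150 long (x) x 90 (y) x 6 thick. Origin: middle of its length on the underside. Leave alone.
Mind the look-alikes: they are no part of the job. What is shaped like the tin_1 but blue or orange is not meant.

How it is judged:
By the outcome, as a careful person would: the job done as asked, in the order asked, and still so for the second after the job is handed in, while the arm keeps its last pose, push and grip.
It also fails if it takes over 72 s, if anything falls off the work surface, if the arm or the gripper's body presses on something with over 40 N, if the wrist force passes 120 N, or if a joint passes its speed limit or range.

## Robot

A 7-joint arm with a two-finger parallel gripper is mounted at the origin on the work surface. World frame = base frame: x ahead of the robot, y to its left, z up, the work surface at z = 0. Lengths are in m, angles in rad, forces in N, time in s.
With the tool pointing down it reaches from about 0.425 to 0.825 m from the base axis. Payload 3.6 kg.
Tool frame: the origin (TCP) lies at the very end of the fingers, on their centre line; the grasp point (between the pads) lies 19 mm behind it; z points along the fingers, y is the direction in which the jaws open and shut (so a half turn about z gives the same grasp; the last joint's range is limited). The gripper opens to 85 mm and grips with 20 to 120 N. Pads are 22 mm wide; open, the fingers measure 114 mm over their backs; the gripper's body (76 mm by 85 mm) begins 54 mm behind the grasp point. The pads swing forward as they close: fully open they stand 13 mm farther back than shut.
Start: joints at [-1.319, 0.615, -0.013, 1.423, 0.008, 1.103, -0.04], TCP at [0.178, 0.625, 0.231] pointing down, gripper open.
Joint ranges: [-3.12, 3.12], [-0.3, 2.06], [-1.34, 1.32], [0.26, 2.42], [-1.36, 4.5], [0.01, 1.98], [-2.84, 2.84]. Speed limits (rad/s): [2.79, 2.79, 3.14, 3.14, 3.14, 3.14, 3.14].

## Interface

Orientations are given as a rotation vector (axis times angle).
In Python, from bench import observe, capture, calibration, job gives the robot as it stands.
- The arm moves only by the tool play_rows, never from a script. Its argument "series" is a list of rows, each a list of 3 entries, a list of its own where there are three numbers: the opening, from 0 (shut) to 1 (fully open), then the shift along the tool's x, y, z in mm, then the turn about the tool's z in degrees. In form: [[grip, [x, y, z], roll], ...]. A call has 1 to 5 rows; each row shifts and turns the commanded pose from where the row before left it, along the tool's axes as they then stand; what a row does not reach is not made up. A row lasts 1/10 s, in which the tool goes at most 50 mm and 8.59 degrees, less where a joint would pass 70% of its speed; a pose out of reach is approached as far as the arm can. A call is refused whole if a number of a shift passes 50 or a number of a turn 8.59, either way. A call with a gripper value outside its range is refused whole. The fingers move at their own pace and stop on an object; "grip_force" is the grip in N (left out, the last holds). Time passes only in rows, so rows that do not move let the fingers close. It gives the time, the measured TCP pose, the force and the opening at its end, in the units of the state.
- observe(): the state, without advancing time (a new reading comes with each control period).
- capture(name): name is "side" or "top"; returns the picture (420x560x3 uint8, red, green, blue); there is no depth.
- calibration(name): a dict with "camera_matrix" (3x3 intrinsics, pixels), "D" ([k1, k2, p1, p2, k3] as OpenCV has them; the pictures are not rectified), "R" (3x3) and "t" (3): a world point X has camera coordinates R X + t. Camera axes: x right, y down, z forward; pixel columns grow to the right and rows downward; lengths in m; the calibration is good to about 2 mm. A picture is of the moment at which its call begins. calibration takes no time and is no camera call.
- job.close_job(): hands the job in, once; it reports no verdict.
The state is a dict: "clock": time; "joints": joint angles; "dq": joint speeds; "joint_efforts": joint torques, N m; "ee_pos": TCP position; "eef_rot": TCP orientation; "wrist_force": force on the tool from outside, world axes, zero at the start; "wrist_torque": the same for the moment, N m; "width": opening from 0.0 (shut) to 1.0 (fully open).
Only numpy, scipy, OpenCV 4.12 (cv2) and the standard library are available. Lean on these libraries where they do the work, as an engineer would, in place of code of your own. Each camera call takes 0.05 s, during which the arm holds its last target. There are 200 camera calls.

## Working session

There is one attempt and no reset: what is moved stays moved. The work goes in short steps, Python scripts to look and compute and a tool call to move; the robot and the scene stay as the last step left them, time stands still between calls to the robot, and variables do not carry over. Pictures are saved under pics/ and viewed, on a budget of 10 in all, crops included, one or two more only if the job needs it, and the job is handed in when it is done.

Besides the shell and the picture viewer there is one more tool, called after "Request:" as name([rows], argument=value, ...), one row to a line, values as JSON. play_rows: Moves the arm, as the interface text tells. Its arguments: {"type":"object","properties":{"series":{"type":"array","items":{"type":"array"}},"grip_force":{"type":"number"}},"required":["series"]}

```bash
mkdir -p pics; python3 - <<'E'
from bench import observe,capture,calibration
import cv2
for n in("top","side"):
    cv2.imwrite(f"pics/{n}0.png",cv2.resize(capture(n)[:,:,::-1],(800,600),interpolation=cv2.INTER_CUBIC))
    c=calibration(n);print(n,c)
print(observe())
E
```

```text
top {'camera_matrix': array([[405.62453168,   0.        , 285.54137803],
       [  0.        , 405.62453168, 209.3557148 ],
       [  0.        ,   0.        ,   1.        ]]), 'D': array([-0.10979294,  0.        ,  0.        ,  0.        ,  0.        ]), 'R': array([[-0.00151881, -0.99988304, -0.0152187 ],
       [-0.9826124 ,  0.00431778, -0.18561849],
       [ 0.18566249,  0.01467216, -0.98250403]]), 't': array([-0.03445178,  0.51979729,  0.9615558 ])}
side {'camera_matrix': array([[408.54776739,   0.        , 277.17667661],
       [  0.        , 408.54776739, 207.5335143 ],
       [  0.        ,   0.        ,   1.        ]]), 'D': array([-0.00229783,  0.        ,  0.        ,  0.        ,  0.        ]), 'R': array([[ 0.99133813, -0.13105669,  0.00853539],
       [-0.07194037, -0.59624502, -0.79957267],
       [ 0.10987854,  0.79203284, -0.60050869]]), 't': array([-0.54550398,  0.06039482,  0.92058703])}
{'clock': 0.1, 'joints': array([-1.31946165,  0.61582486, -0.01260592,  1.42476143,  0.00810346,
        1.10336682, -0.04042246]), 'dq': array([ 0.00138825, -0.004232  ,  0.00071221, -0.00306239,  0.00026838,
        0.0008365 , -0.00069514]), 'joint_efforts': array([ 1.82369040e-03, -4.70381498e+01,  2.60609407e-01, -1.71571112e+01,
        1.02110152e-02,  5.86551570e-03, -1.68380961e-05]), 'ee_pos': array([0.17808489, 0.62441475, 0.23024492]), 'eef_rot': array([-0.43492381, -3.11105411,  0.00360129]), 'wrist_force': array([0.13251046, 0.88031221, 0.0153975 ]), 'wrist_torque': array([-0.01770417, -0.11013613,  0.04444557]), 'width': 1.0008664510689298}
```

View pics/top0.png

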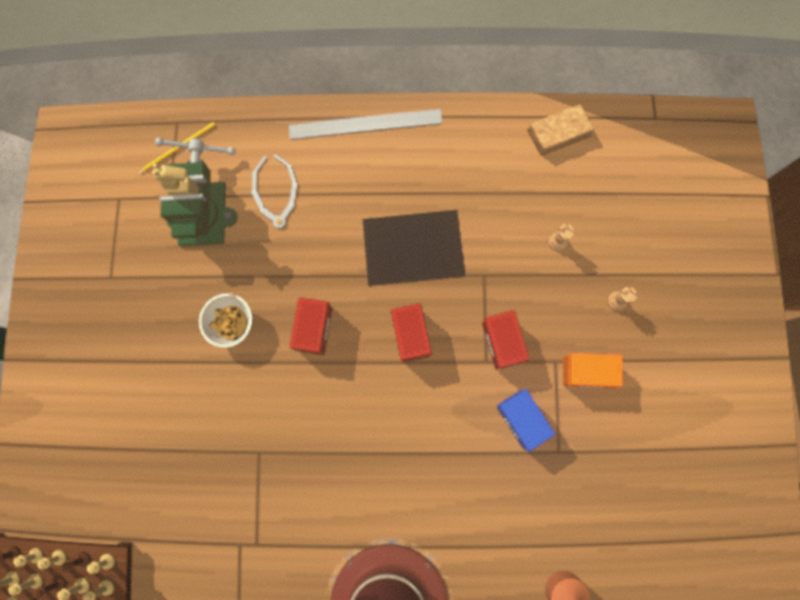

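View pics/side0.png

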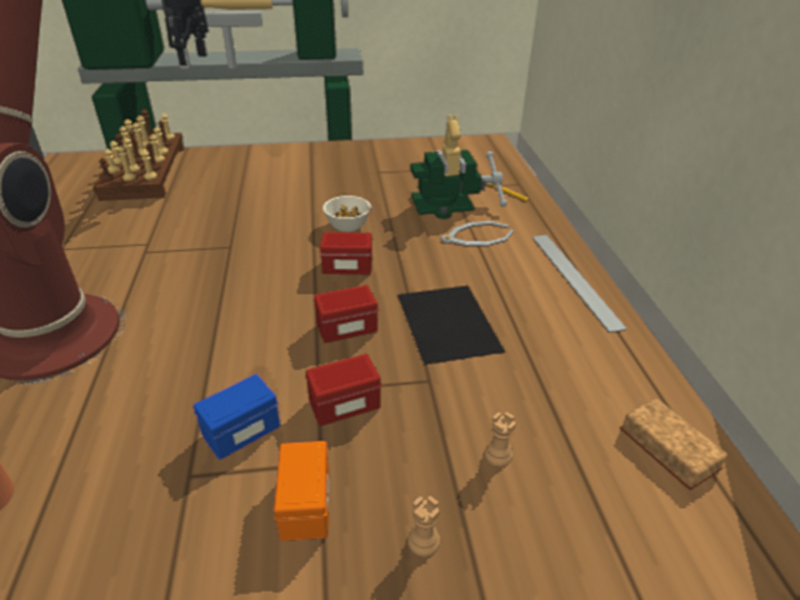

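Top view (800 px scale): red tins at (311,326), (411,332) and (506,339). The look-alikes are the blue tin (526,420) and the orange one (594,370). The mat is at (413,247) and the rooks at (560,238) and (622,298). The three red tins are the ones meant; I'll check them in a close crop.

```bash
cat > h.py <<'E'
import numpy as np,cv2
from bench import *
def ray(name,px,z):
    c=calibration(name);p=cv2.undistortPoints(np.float64(px).reshape(-1,1,2),c["camera_matrix"],c["D"]).reshape(-1,2)
    d=np.c_[p,np.ones(len(p))]@c["R"];o=-c["R"].T@c["t"]
    return o+d*((z-o[2])/d[:,2])[:,None]
def proj(name,X):
    c=calibration(name);return cv2.projectPoints(np.float64(X).reshape(-1,1,3),cv2.Rodrigues(c["R"])[0],c["t"],c["camera_matrix"],c["D"])[0].reshape(-1,2)
def topfaces(im,vmin=150):
    # bright red top faces -> centre and yaw at z=.06
    hsv=cv2.cvtColor(im,cv2.COLOR_RGB2HSV)
    m=(((hsv[...,0]<5)|(hsv[...,0]>174))&(hsv[...,1]>180)&(hsv[...,2]>vmin)).astype(np.uint8)
    out=[]
    for c in cv2.findContours(m,cv2.RETR_EXTERNAL,cv2.CHAIN_APPROX_NONE)[0]:
        if cv2.contourArea(c)<250: continue
        P=ray("top",c.reshape(-1,2),.06)[:,:2]
        r=cv2.minAreaRect((P*1000).astype(np.float32));b=cv2.boxPoints(r)
        e=b[1]-b[0];f=b[2]-b[1];l=e if np.hypot(*e)>np.hypot(*f) else f
        l=l*np.sign(l[0]);out.append((*np.round(r[0],1),round(float(np.degrees(np.arctan2(l[1],l[0]))),1),np.round(r[1],1)))
    return out
E
python3 - <<'E'
from h import *
im=capture("top")
for t in topfaces(im):print(t)
def box(t,z):
    c,s=np.cos(np.radians(t[2])),np.sin(np.radians(t[2]));q=np.array([[45,27],[45,-27],[-45,-27],[-45,27]])
    return np.c_[(q@np.array([[c,s],[-s,c]])+t[:2])/1000,np.full(4,z)]
x0,y0,k=190,195,4
cr=cv2.resize(im[y0:y0+75,x0:x0+200],None,fx=k,fy=k,interpolation=cv2.INTER_CUBIC)[:,:,::-1].copy()
for t in topfaces(im):
    p=((proj("top",box(t,.06))-[x0,y0]+.5)*k).astype(int);cv2.polylines(cr,[p],True,(0,255,255),1)
cv2.imwrite("pics/c1.png",cr)
print(ray("top",np.array([[363,219],[458,210],[465,276],[369,285],[413,247]])*.7,.002).round(4))
print("rooks",ray("top",np.array([[555,243],[615,303]])*.7,.0).round(3))
E
```

```text
(np.float64(449.1), np.float64(-203.0), 15.5, array([82.9, 50.3]))
(np.float64(462.5), np.float64(-40.3), 12.5, array([83.9, 49.4]))
(np.float64(474.0), np.float64(134.9), -8.9, array([47.9, 84.2]))
[[ 0.6821  0.049   0.002 ]
 [ 0.6988 -0.1299  0.002 ]
 [ 0.5712 -0.1403  0.002 ]
 [ 0.5551  0.0361  0.002 ]
 [ 0.6269 -0.0449  0.002 ]]
rooks [[ 0.634 -0.311  0.   ]
 [ 0.52  -0.417  0.   ]]
```

View pics/c1.png

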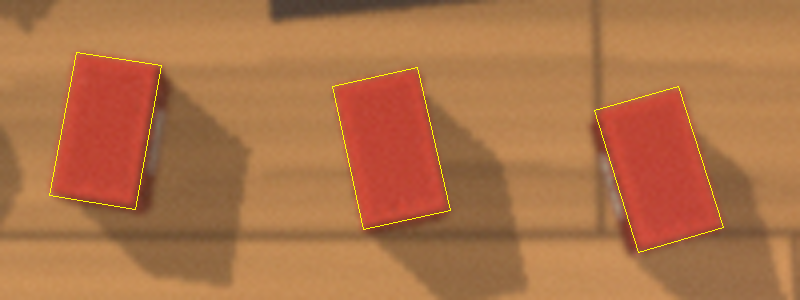

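Crop: the yellow outlines, using the nominal 90x54 size, match all three red lids: A (474,135, -8.9°), B (462,-40, 12.5°) and C (449,-203, 15.5°). They're all clearly red. The mat centre is at about (627,-46).

```bash
cat >> h.py <<'E'
from scipy.spatial.transform import Rotation as Rn
def state():
    o=observe();M=Rn.from_rotvec(o["eef_rot"]).as_matrix();yaw=np.degrees(np.arctan2(M[1,0],M[0,0]))
    print("t",round(o["clock"],2),"pos",(1000*o["ee_pos"]).round(1),"yaw",yaw.round(2),"tilt",np.degrees(np.arccos(-M[2,2])).round(2),"w",round(o["width"],3),"F",o["wrist_force"].round(2),"Ttool",(M.T@o["wrist_torque"]).round(3),"maxq",np.abs(o["dq"]).max().round(3));return o,M,yaw
def go(x,y,z,tyaw):
    o,M,yaw=state();r=(yaw-tyaw+90)%180-90   # roll about tool z (down); shift in axes after the roll
    a=np.radians(yaw-r);R=np.array([[np.cos(a),np.sin(a),0],[np.sin(a),-np.cos(a),0],[0,0,-1]])
    print("roll",r.round(2),"shift after roll",(R.T@(np.array([x,y,z])-1000*o["ee_pos"])).round(1))
E
python3 -c "
from h import *
go(474,135,130,-8.9)"
```

```text
t 0.15 pos [178.1 624.5 230.4] yaw 164.09 tilt 0.11 w 1.003 F [-0.05  0.1  -0.45] Ttool [-0.029  0.05   0.032] maxq 0.004
roll -7.01 shift after roll [-368.1 -437.8  100.4]
```

Request:
play_rows([
  [1, [0, 0, 0], -7],
  [1, [-26, -31, 0], 0],
  [1, [-26, -31, 0], 0],
  [1, [-26, -31, 0], 0],
  [1, [-26, -31, 0], 0],
], grip_force=70)

```text
clock: 0.65
ee_pos: [0.2624, 0.4848, 0.231]
eef_rot: [-0.244, -3.132, 0.001]
wrist_force: [1.0, 0.6, 0.2]
width: 0.999
```

Request:
play_rows([
  [1, [-26, -31, 0], 0],
  [1, [-26, -31, 0], 0],
  [1, [-26, -31, 0], 0],
  [1, [-26, -31, 0], 0],
  [1, [-26, -31, 0], 0],
])

```text
clock: 1.15
ee_pos: [0.3667, 0.3116, 0.2312]
eef_rot: [-0.244, -3.132, 0.0]
wrist_force: [0.2, -0.2, 0.1]
width: 0.995
```

Request:
play_rows([
  [1, [-26, -31, 15], 0],
  [1, [-26, -31, 25], 0],
  [1, [-26, -31, 25], 0],
  [1, [-26, -31, 25], 0],
  [1, [0, 0, 10], 0],
])

```text
clock: 1.65
ee_pos: [0.4516, 0.1672, 0.1292]
eef_rot: [-0.262, -3.13, 0.009]
wrist_force: [-0.1, -0.4, -0.6]
width: 1.0
```

```bash
python3 -c "
from h import *
go(474,135,15,-8.9)"
```

```text
t 1.65 pos [451.6 167.2 129.2] yaw 170.41 tilt 0.33 w 1.0 F [-0.1  -0.37 -0.55] Ttool [0.026 0.014 0.001] maxq 0.236
roll -0.69 shift after roll [-27.1 -28.3 114.2]
```

Request:
play_rows([
  [1, [-22, -24, 15], 0],
  [1, [0, 0, 0], 0],
  [1, [0, 0, 0], 0],
])

```text
clock: 1.95
ee_pos: [0.4675, 0.1473, 0.116]
eef_rot: [-0.246, -3.131, 0.0]
wrist_force: [0.8, 0.4, 1.3]
width: 0.997
```

```bash
python3 -c "
from h import *
go(474,135,15,-8.9)"
```

```text
t 1.95 pos [467.5 147.3 116. ] yaw 171.01 tilt 0.06 w 0.997 F [0.77 0.41 1.3 ] Ttool [ 0.016 -0.012  0.035] maxq 0.026
roll -0.09 shift after roll [ -8.3 -11.1 101. ]
```

Request:
play_rows([
  [1, [-4, -5.5, 0], 0],
  [1, [-4, -5.5, 0], 0],
  [1, [0, 0, 20], 0],
  [1, [0, 0, 0], 0],
])

```text
clock: 2.35
ee_pos: [0.4727, 0.1349, 0.0953]
eef_rot: [-0.243, -3.129, 0.002]
wrist_force: [-0.5, -1.1, 0.3]
width: 0.998
```

```bash
python3 -c "
from h import *
go(474,135,15,-8.9)
im=capture('top');import cv2
cv2.imwrite('pics/t1.png',cv2.resize(im[150:300,150:350],None,fx=4,fy=4,interpolation=2)[:,:,::-1])"
```

```text
t 2.35 pos [472.7 134.9  95.3] yaw 171.1 tilt 0.19 w 0.998 F [-0.54 -1.15  0.33] Ttool [ 0.028  0.038 -0.031] maxq 0.034
roll 0.0 shift after roll [-1.3  0.3 80.3]
```

View pics/t1.png

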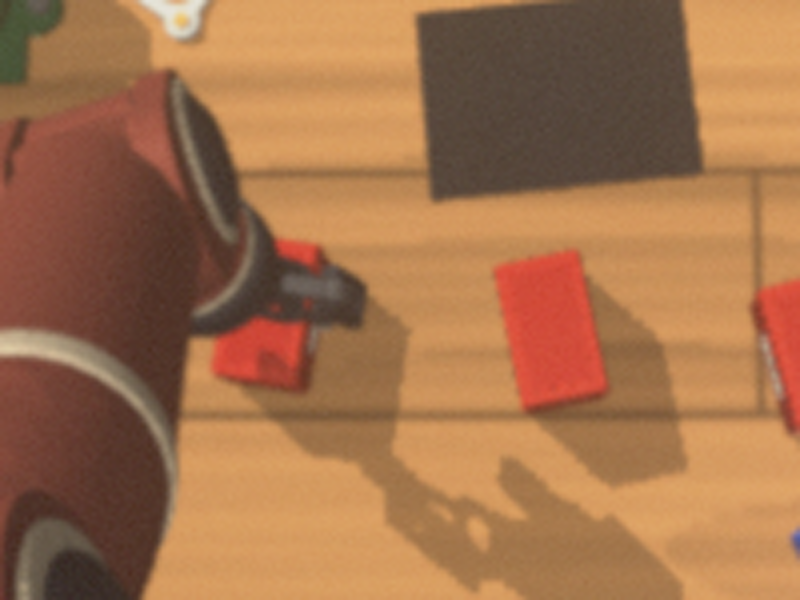

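The crop shows the jaws straddling tin A, with the right finger clear of it at (330,300). Descending to grip.

Request:
play_rows([
  [1, [-1, 0, 20], 0],
  [1, [0, 0, 20], 0],
  [1, [0, 0, 20], 0],
  [1, [0, 0, 20], 0],
  [1, [0, 0, 0], 0],
])

```text
clock: 2.9
ee_pos: [0.4738, 0.1352, 0.0152]
eef_rot: [-0.243, -3.129, 0.002]
wrist_force: [-1.2, 0.1, 0.3]
width: 0.998
```

Request:
play_rows([
  [0, [0, 0, 0], 0],
  [0, [0, 0, 0], 0],
  [0, [0, 0, 0], 0],
  [0, [0, 0, 0], 0],
  [0, [0, 0, 0], 0],
])

```text
clock: 3.4
ee_pos: [0.4762, 0.1359, 0.0179]
eef_rot: [0.243, 3.129, 0.003]
wrist_force: [0.5, 1.5, 6.0]
width: 0.623
```

```bash
python3 -c "
from h import *
state()"
```

```text
t 3.4 pos [476.2 135.9  17.9] yaw 171.11 tilt 0.21 w 0.623 F [0.5  1.46 5.95] Ttool [-0.056  0.093 -0.03 ] maxq 0.002
```

Request:
play_rows([
  [0, [0, 0, -15], 0],
  [0, [0, 0, -25], 0],
  [0, [0, 0, -30], 0],
  [0, [0, 0, -30], 0],
  [0, [0, 0, -10], 0],
])

```text
clock: 3.9
ee_pos: [0.476, 0.1354, 0.1289]
eef_rot: [0.244, 3.128, 0.003]
wrist_force: [-0.1, -0.2, -4.0]
width: 0.627
```

Request:
play_rows([
  [0, [0, 0, 0], 0],
  [0, [0, 0, 0], 0],
  [0, [0, 0, 0], 0],
  [0, [0, 0, 0], 0],
])

```text
clock: 4.3
ee_pos: [0.474, 0.1349, 0.1249]
eef_rot: [-0.244, -3.129, 0.002]
wrist_force: [0.2, -0.3, -3.8]
width: 0.625
```

```bash
cat >> h.py <<'E'
def avg(n=6):
    T=[];F=[]
    for _ in range(n):
        o=observe();M=Rn.from_rotvec(o["eef_rot"]).as_matrix();T.append(M.T@o["wrist_torque"]);F.append(o["wrist_force"]);capture("side")
    print("T tool mean",np.mean(T,0).round(4),"sd",np.std(T,0).round(4),"F",np.mean(F,0).round(2))
E
python3 -c "
from h import *
state();avg()"
```

```text
t 4.3 pos [474.  134.9 124.9] yaw 171.09 tilt 0.18 w 0.625 F [ 0.16 -0.33 -3.8 ] Ttool [0.011 0.021 0.021] maxq 0.008
T tool mean [0.0222 0.0082 0.026 ] sd [0.021  0.0313 0.0251] F [ 0.01 -0.32 -3.47]
```

Request:
play_rows([
  [0, [-35, 0, 0], 0],
  [0, [-35, 0, 0], 0],
  [0, [-35, 0, 0], 0],
  [0, [0, 0, 0], 0],
  [0, [0, 0, 0], 0],
])

```text
clock: 5.1
ee_pos: [0.5785, 0.1184, 0.1257]
eef_rot: [-0.246, -3.13, 0.001]
wrist_force: [-0.0, -0.2, -3.6]
width: 0.622
```

Request:
play_rows([
  [0, [0, 0, 0], 0],
  [0, [0, 0, 0], 0],
])

```text
clock: 5.3
ee_pos: [0.5772, 0.1195, 0.1261]
eef_rot: [-0.242, -3.131, -0.0]
wrist_force: [0.1, 0.6, -3.5]
width: 0.621
```

```bash
python3 -c "
from h import *
state();avg()"
```

```text
t 5.3 pos [577.2 119.5 126.1] yaw 171.16 tilt 0.1 w 0.621 F [ 0.14  0.6  -3.5 ] Ttool [0.015 0.032 0.036] maxq 0.009
T tool mean [ 0.0022  0.0024 -0.0069] sd [0.0168 0.0343 0.0315] F [-0.43  0.08 -3.7 ]
```

Request:
play_rows([
  [0, [35, 0, 0], 0],
  [0, [35, 0, 0], 0],
  [0, [35, 0, 0], 0],
  [0, [0, 0, 0], 0],
  [0, [0, 0, 0], 0],
])

```text
clock: 6.1
ee_pos: [0.4747, 0.1356, 0.1268]
eef_rot: [0.242, 3.131, 0.001]
wrist_force: [0.5, 0.5, -3.5]
width: 0.626
```

Request:
play_rows([
  [0, [0, 0, 0], 0],
  [0, [0, 0, 0], 0],
])

```text
clock: 6.3
ee_pos: [0.4763, 0.1349, 0.1265]
eef_rot: [0.246, 3.13, 0.0]
wrist_force: [0.2, 0.4, -3.5]
width: 0.628
```

```bash
python3 -c "
from h import *
state();avg();go(476,136,18,-8.9)"
```

```text
t 6.3 pos [476.3 134.9 126.5] yaw 171.02 tilt 0.1 w 0.628 F [ 0.22  0.41 -3.48] Ttool [ 0.066 -0.018 -0.021] maxq 0.007
T tool mean [0.0151 0.0079 0.0017] sd [0.0388 0.033  0.018 ] F [ 0.21 -0.24 -3.74]
t 6.6 pos [475.1 135.1 126.2] yaw 171.07 tilt 0.01 w 0.623 F [ 0.72  0.12 -3.43] Ttool [ 0.065  0.032 -0.002] maxq 0.004
roll -0.03 shift after roll [ -0.8   1.1 108.2]
```

Tin A is quiet: Ty barely changes (8, 2, 8 mN·m), where a loose slug would swing it by about 110. Setting it back.

Request:
play_rows([
  [0, [0, 0, 25], 0],
  [0, [0, 0, 30], 0],
  [0, [0, 0, 30], 0],
  [0, [0, 0, 15], 0],
  [0, [0, 0, 4], 0],
])

```text
clock: 7.1
ee_pos: [0.474, 0.1349, 0.0206]
eef_rot: [-0.244, -3.129, 0.002]
wrist_force: [-0.0, 0.4, -4.1]
width: 0.629
```

Request:
play_rows([
  [0, [0, 0, 0], 0],
  [0, [0, 0, 2], 0],
  [0, [0, 0, 1], 0],
  [0, [0, 0, 0], 0],
])

```text
clock: 7.5
ee_pos: [0.4753, 0.1353, 0.02]
eef_rot: [0.244, 3.131, 0.001]
wrist_force: [-0.1, 0.2, -2.9]
width: 0.622
```

```bash
python3 -c "
from h import *
go(476,136,18,-8.9)"
```

```text
t 7.5 pos [475.3 135.3  20. ] yaw 171.08 tilt 0.08 w 0.622 F [-0.07  0.24 -2.86] Ttool [-0.023 -0.002 -0.004] maxq 0.001
roll -0.02 shift after roll [-0.5  0.8  2. ]
```

Request:
play_rows([
  [0, [0, 0, 1], 0],
  [0, [0, 0, 0], 0],
])

```text
clock: 7.7
ee_pos: [0.475, 0.1352, 0.0185]
eef_rot: [0.244, 3.132, 0.0]
wrist_force: [0.1, 0.4, -2.6]
width: 0.622
```

Request:
play_rows([
  [1, [0, 0, 0], 0],
  [1, [0, 0, 0], 0],
  [1, [0, 0, 0], 0],
  [1, [0, 0, 0], 0],
])

```text
clock: 8.1
ee_pos: [0.4751, 0.1352, 0.0185]
eef_rot: [0.244, 3.132, 0.0]
wrist_force: [0.0, 0.4, 0.8]
width: 0.997
```

Request:
play_rows([
  [1, [0, 0, -15], 0],
  [1, [0, 0, -30], 0],
  [1, [0, 0, -35], 0],
  [1, [0, 0, -30], 0],
  [1, [0, 0, 0], 0],
])

```text
clock: 8.6
ee_pos: [0.4776, 0.136, 0.1322]
eef_rot: [0.244, 3.124, 0.005]
wrist_force: [1.2, 0.8, 0.2]
width: 0.999
```

```bash
python3 -c "
from h import *
go(462.5,-40.3,127,12.5)"
```

```text
t 8.6 pos [477.6 136.  132.2] yaw 171.07 tilt 0.52 w 0.999 F [1.19 0.77 0.16] Ttool [-0.058 -0.051 -0.021] maxq 0.06
roll -21.43 shift after roll [  52.9 -168.8    5.2]
```

Request:
play_rows([
  [1, [0, 0, 0], -7.1],
  [1, [0, 0, 0], -7.1],
  [1, [0, 0, 0], -7.2],
  [1, [9, -28, 0], 0],
  [1, [9, -28, 0], 0],
])

```text
clock: 9.1
ee_pos: [0.4689, 0.0767, 0.1276]
eef_rot: [0.346, -3.122, -0.001]
wrist_force: [0.0, -0.1, 0.0]
width: 1.004
```

Request:
play_rows([
  [1, [9, -28, 0], 0],
  [1, [9, -28, 0], 0],
  [1, [9, -28, 0], 0],
  [1, [8, -28, 0], 0],
  [1, [0, 0, 0], 0],
])

```text
clock: 9.6
ee_pos: [0.4583, -0.0454, 0.1276]
eef_rot: [0.328, -3.122, 0.004]
wrist_force: [-0.2, 0.3, 0.1]
width: 1.0
```

Request:
play_rows([
  [1, [0, 0, 0], 0],
  [1, [0, 0, 0], 0],
])

```text
clock: 9.8
ee_pos: [0.4594, -0.039, 0.128]
eef_rot: [0.345, -3.122, -0.002]
wrist_force: [0.2, -0.4, -0.1]
width: 1.007
```

```bash
python3 -c "
from h import *
go(462.5,-40.3,16,12.5)
im=capture('top')
print(topfaces(im))
cv2.imwrite('pics/t2.png',cv2.resize(im[150:300,190:390],None,fx=4,fy=4,interpolation=2)[:,:,::-1])"
```

```text
t 9.8 pos [459.4 -39.  128. ] yaw -167.41 tilt 0.06 w 1.007 F [ 0.16 -0.44 -0.13] Ttool [-0.027  0.04   0.008] maxq 0.012
roll 0.09 shift after roll [ -2.8  -1.9 112. ]
[(np.float64(448.8), np.float64(-202.1), 15.4, array([84.8, 52. ])), (np.float64(473.1), np.float64(133.0), -9.4, array([48.7, 84.7]))]
```

View pics/t2.png

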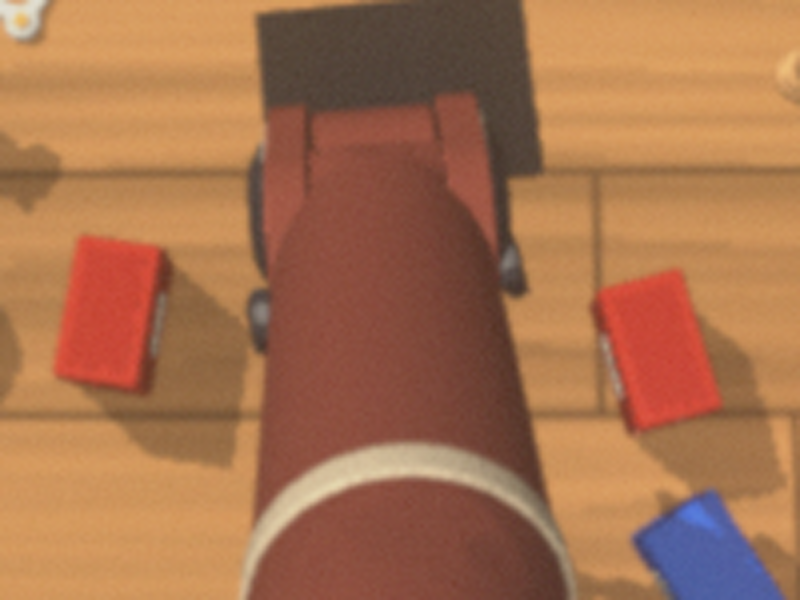

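Tin A at (110,315) in the crop is back upright within about 2 mm of where it stood. The arm covers B, and the fingers at (260,320) and (512,270) straddle it. Correcting by -3,-2 and descending, then gripping, lifting and taking a baseline.

Request:
play_rows([
  [1, [-3, -2, 0], 0],
  [1, [0, 0, 30], 0],
  [1, [0, 0, 30], 0],
  [1, [0, 0, 30], 0],
  [1, [0, 0, 19], 0],
])

```text
clock: 10.35
ee_pos: [0.4626, -0.0407, 0.0176]
eef_rot: [0.344, -3.121, -0.001]
wrist_force: [-0.5, 0.5, -0.0]
width: 1.0
```

Request:
play_rows([
  [1, [0, 0, 0], 0],
  [0, [0, 0, 0], 0],
  [0, [0, 0, 0], 0],
  [0, [0, 0, 0], 0],
  [0, [0, 0, 0], 0],
])

```text
clock: 10.85
ee_pos: [0.4638, -0.041, 0.0207]
eef_rot: [-0.342, 3.12, 0.0]
wrist_force: [-0.6, 1.8, 7.5]
width: 0.622
```

```bash
python3 -c "
from h import *
state()"
```

```text
t 10.85 pos [463.8 -41.   20.7] yaw -167.49 tilt 0.16 w 0.622 F [-0.63  1.77  7.52] Ttool [-0.486  0.122 -0.043] maxq 0.002
```

Request:
play_rows([
  [0, [0, 0, -15], 0],
  [0, [0, 0, -25], 0],
  [0, [0, 0, -30], 0],
  [0, [0, 0, -30], 0],
  [0, [0, 0, -10], 0],
])

```text
clock: 11.35
ee_pos: [0.464, -0.042, 0.1318]
eef_rot: [-0.34, 3.118, -0.002]
wrist_force: [0.2, 0.2, -4.2]
width: 0.624
```

Request:
play_rows([
  [0, [0, 0, 0], 0],
  [0, [0, 0, 0], 0],
  [0, [0, 0, 0], 0],
])

```text
clock: 11.65
ee_pos: [0.4615, -0.0417, 0.1278]
eef_rot: [0.341, -3.119, -0.001]
wrist_force: [0.9, -0.0, -3.8]
width: 0.626
```

```bash
python3 -c "
from h import *
state();avg()"
```

```text
t 11.65 pos [461.5 -41.7 127.8] yaw -167.51 tilt 0.21 w 0.626 F [ 0.94 -0.   -3.82] Ttool [-0.026 -0.06   0.005] maxq 0.005
T tool mean [-0.0102 -0.0177  0.0137] sd [0.0122 0.0218 0.0269] F [ 0.16  0.14 -3.91]
```

Request:
play_rows([
  [0, [-35, 0, 0], 0],
  [0, [-35, 0, 0], 0],
  [0, [-35, 0, 0], 0],
  [0, [0, 0, 0], 0],
  [0, [0, 0, 0], 0],
])

```text
clock: 12.45
ee_pos: [0.5653, -0.0185, 0.1286]
eef_rot: [0.343, -3.122, -0.0]
wrist_force: [-0.9, -0.3, -3.4]
width: 0.626
```

Request:
play_rows([
  [0, [0, 0, 0], 0],
  [0, [0, 0, 0], 0],
])

```text
clock: 12.65
ee_pos: [0.5639, -0.0195, 0.129]
eef_rot: [0.34, -3.121, 0.001]
wrist_force: [0.2, 0.1, -4.0]
width: 0.623
```

```bash
python3 -c "
from h import *
state();avg(8)"
```

```text
t 12.65 pos [563.9 -19.5 129. ] yaw -167.55 tilt 0.13 w 0.623 F [ 0.17  0.06 -4.  ] Ttool [ 0.026  0.002 -0.013] maxq 0.009
T tool mean [ 0.0178  0.0008 -0.007 ] sd [0.0116 0.0213 0.012 ] F [ 0.07 -0.25 -4.03]
```

Request:
play_rows([
  [0, [35, 0, 0], 0],
  [0, [35, 0, 0], 0],
  [0, [35, 0, 0], 0],
  [0, [0, 0, 0], 0],
  [0, [0, 0, 0], 0],
])

```text
clock: 13.55
ee_pos: [0.4625, -0.0419, 0.1297]
eef_rot: [-0.34, 3.123, -0.0]
wrist_force: [0.5, -1.2, -4.3]
width: 0.625
```

Request:
play_rows([
  [0, [0, 0, 0], 0],
  [0, [0, 0, 0], 0],
])

```text
clock: 13.75
ee_pos: [0.4645, -0.0413, 0.1296]
eef_rot: [-0.342, 3.121, -0.0]
wrist_force: [-0.2, -0.6, -3.2]
width: 0.624
```

```bash
python3 -c "
from h import *
state();avg(8);go(463,-41,20,12.5)"
```

```text
t 13.75 pos [464.5 -41.3 129.6] yaw -167.48 tilt 0.13 w 0.624 F [-0.24 -0.61 -3.19] Ttool [-0.014 -0.042  0.001] maxq 0.008
T tool mean [ 0.0174 -0.0145 -0.0203] sd [0.0285 0.0264 0.033 ] F [ 0.04 -0.34 -3.7 ]
t 14.15 pos [462.9 -41.6 129.2] yaw -167.51 tilt 0.0 w 0.625 F [ 0.35 -0.18 -3.53] Ttool [-0.003  0.011 -0.053] maxq 0.004
roll -0.01 shift after roll [ -0.2   0.5 109.2]
```

B shows no swing either (0.001 against -0.015, where 0.11 is expected). Setting it back and going to C.

Request:
play_rows([
  [0, [0, 0, 25], 0],
  [0, [0, 0, 30], 0],
  [0, [0, 0, 30], 0],
  [0, [0, 0, 15], 0],
  [0, [0, 0, 4], 0],
])

```text
clock: 14.65
ee_pos: [0.462, -0.0415, 0.0237]
eef_rot: [0.342, -3.12, -0.001]
wrist_force: [0.0, -0.5, -3.9]
width: 0.623
```

Request:
play_rows([
  [0, [0, 0, 0], 0],
  [0, [0, 0, 2], 0],
  [0, [0, 0, 1], 0],
  [0, [0, 0, 1], 0],
  [0, [0, 0, 0], 0],
])

```text
clock: 15.15
ee_pos: [0.4631, -0.0417, 0.0217]
eef_rot: [-0.341, 3.122, -0.0]
wrist_force: [0.2, -0.6, -4.2]
width: 0.628
```

```bash
python3 -c "
from h import *
state()"
```

```text
t 15.15 pos [463.1 -41.7  21.7] yaw -167.52 tilt 0.05 w 0.628 F [ 0.24 -0.63 -4.19] Ttool [-0.031  0.042  0.   ] maxq 0.002
```

Request:
play_rows([
  [0, [0, 0, 1], 0],
  [0, [0, 0, 0.5], 0],
  [0, [0, 0, 0], 0],
])

```text
clock: 15.45
ee_pos: [0.463, -0.0417, 0.0207]
eef_rot: [-0.341, 3.122, -0.001]
wrist_force: [-1.7, -0.1, 5.6]
width: 0.623
```

Request:
play_rows([
  [1, [0, 0, 0], 0],
  [1, [0, 0, 0], 0],
  [1, [0, 0, 0], 0],
  [1, [0, 0, 0], 0],
])

```text
clock: 15.85
ee_pos: [0.463, -0.0416, 0.0198]
eef_rot: [-0.342, 3.123, -0.0]
wrist_force: [-0.0, -0.1, -0.5]
width: 1.002
```

Request:
play_rows([
  [1, [0, 0, -15], 0],
  [1, [0, 0, -30], 0],
  [1, [0, 0, -35], 0],
  [1, [0, 0, -30], 0],
  [1, [0, 0, 0], 0],
])

```text
clock: 16.35
ee_pos: [0.4655, -0.0417, 0.1333]
eef_rot: [-0.34, 3.115, -0.002]
wrist_force: [0.1, -0.4, -0.1]
width: 0.999
```

```bash
python3 -c "
from h import *
go(449,-202.6,128,15.5)"
```

```text
t 16.35 pos [465.5 -41.7 133.3] yaw -167.52 tilt 0.49 w 0.999 F [ 0.11 -0.4  -0.12] Ttool [-0.006 -0.061 -0.042] maxq 0.062
roll -3.02 shift after roll [  58.9 -150.6    5.3]
```

Request:
play_rows([
  [1, [0, 0, 0], -3],
  [1, [10, -25, 0], 0],
  [1, [10, -25, 0], 0],
  [1, [10, -25, 0], 0],
  [1, [10, -25, 0], 0],
])

```text
clock: 16.85
ee_pos: [0.4502, -0.1495, 0.1288]
eef_rot: [0.423, -3.111, -0.001]
wrist_force: [-0.2, 0.3, 0.5]
width: 1.004
```

Request:
play_rows([
  [1, [10, -25, 0], 0],
  [1, [8, -25, 0], 0],
  [1, [0, 0, 0], 0],
  [1, [0, 0, 0], 0],
  [1, [0, 0, 0], 0],
])

```text
clock: 17.35
ee_pos: [0.4468, -0.2001, 0.1293]
eef_rot: [0.426, -3.112, -0.002]
wrist_force: [0.3, 0.4, -0.2]
width: 1.0
```

```bash
python3 -c "
from h import *
go(449,-202.6,18,15.5)
im=capture('top')
print(topfaces(im))
cv2.imwrite('pics/t3.png',cv2.resize(im[150:300,250:450],None,fx=4,fy=4,interpolation=2)[:,:,::-1])"
```

```text
t 17.35 pos [ 446.8 -200.1  129.3] yaw -164.41 tilt 0.1 w 1.0 F [ 0.34  0.41 -0.2 ] Ttool [-0.027 -0.009 -0.015] maxq 0.01
roll 0.09 shift after roll [ -1.4  -3.  111.3]
[(np.float64(461.9), np.float64(-43.1), 12.5, array([85.2, 49.3])), (np.float64(473.0), np.float64(132.9), -7.6, array([48.1, 83.7]))]
```

View pics/t3.png

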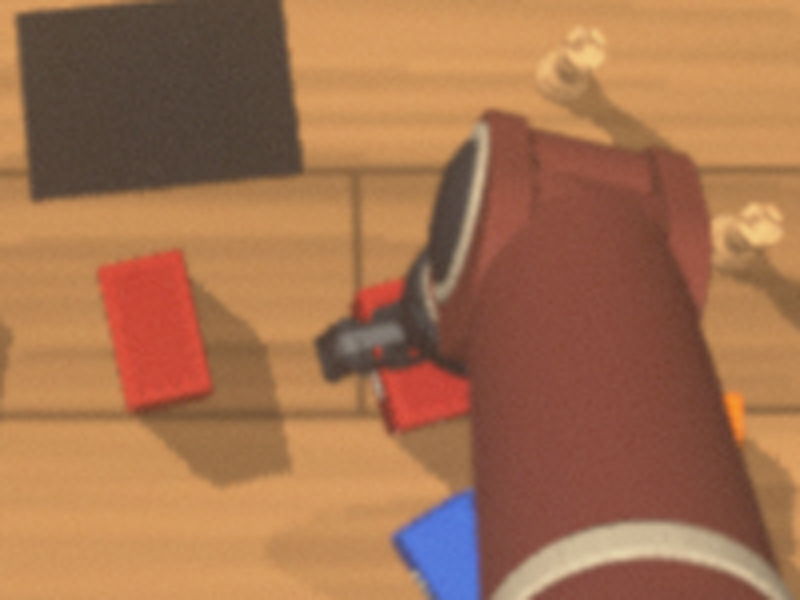

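B is back upright within 3 mm of its place, at (155,330) in the crop. The jaws straddle C, with the left finger at (345,345). Descending.

Request:
play_rows([
  [1, [-1.5, -3, 0], 0],
  [1, [0, 0, 30], 0],
  [1, [0, 0, 30], 0],
  [1, [0, 0, 30], 0],
  [1, [0, 0, 20], 0],
])

```text
clock: 17.9
ee_pos: [0.449, -0.2032, 0.0182]
eef_rot: [0.425, -3.111, -0.002]
wrist_force: [-0.3, 0.3, 0.1]
width: 1.003
```

Request:
play_rows([
  [1, [0, 0, 0], 0],
  [0, [0, 0, 0], 0],
  [0, [0, 0, 0], 0],
  [0, [0, 0, 0], 0],
  [0, [0, 0, 0], 0],
])

```text
clock: 18.4
ee_pos: [0.4504, -0.2043, 0.0213]
eef_rot: [-0.423, 3.11, -0.002]
wrist_force: [0.6, 1.0, 6.3]
width: 0.624
```

```bash
python3 -c "
from h import *
state()"
```

```text
t 18.4 pos [ 450.4 -204.3   21.3] yaw -164.5 tilt 0.18 w 0.624 F [0.58 1.01 6.3 ] Ttool [-0.386  0.047 -0.006] maxq 0.002
```

Request:
play_rows([
  [0, [0, 0, -15], 0],
  [0, [0, 0, -25], 0],
  [0, [0, 0, -30], 0],
  [0, [0, 0, -30], 0],
  [0, [0, 0, -10], 0],
])

```text
clock: 18.9
ee_pos: [0.4503, -0.2048, 0.1324]
eef_rot: [-0.422, 3.109, -0.004]
wrist_force: [0.6, -1.3, -3.3]
width: 0.623
```

Request:
play_rows([
  [0, [0, 0, 0], 0],
  [0, [0, 0, 0], 0],
  [0, [0, 0, 0], 0],
])

```text
clock: 19.2
ee_pos: [0.4479, -0.2037, 0.1282]
eef_rot: [0.423, -3.11, -0.003]
wrist_force: [0.1, 0.6, -4.0]
width: 0.625
```

```bash
python3 -c "
from h import *
state();avg()"
```

```text
t 19.2 pos [ 447.9 -203.7  128.2] yaw -164.51 tilt 0.22 w 0.625 F [ 0.12  0.63 -4.  ] Ttool [-0.024  0.011 -0.025] maxq 0.006
T tool mean [ 0.0058 -0.0179  0.0158] sd [0.0284 0.0278 0.0346] F [ 0.06  0.02 -3.85]
```

Request:
play_rows([
  [0, [-35, 0, 0], 0],
  [0, [-35, 0, 0], 0],
  [0, [-35, 0, 0], 0],
  [0, [0, 0, 0], 0],
  [0, [0, 0, 0], 0],
])

```text
clock: 20.0
ee_pos: [0.5505, -0.1753, 0.1291]
eef_rot: [0.426, -3.111, -0.001]
wrist_force: [-1.6, -0.4, -4.6]
width: 0.625
```

Request:
play_rows([
  [0, [0, 0, 0], 0],
  [0, [0, 0, 0], 0],
])

```text
clock: 20.2
ee_pos: [0.5491, -0.177, 0.1296]
eef_rot: [0.421, -3.112, 0.0]
wrist_force: [-0.8, -0.7, -3.6]
width: 0.617
```

```bash
python3 -c "
from h import *
state();avg(8)"
```

```text
t 20.2 pos [ 549.1 -177.   129.6] yaw -164.6 tilt 0.1 w 0.617 F [-0.8  -0.75 -3.58] Ttool [ 0.003 -0.025 -0.012] maxq 0.004
T tool mean [-0.0074 -0.0084 -0.0008] sd [0.0278 0.0248 0.0338] F [ 0.01 -0.05 -3.51]
```

Request:
play_rows([
  [0, [35, 0, 0], 0],
  [0, [35, 0, 0], 0],
  [0, [35, 0, 0], 0],
  [0, [0, 0, 0], 0],
  [0, [0, 0, 0], 0],
])

```text
clock: 21.1
ee_pos: [0.449, -0.2048, 0.1302]
eef_rot: [-0.421, 3.112, -0.001]
wrist_force: [0.5, 0.3, -3.2]
width: 0.621
```

Request:
play_rows([
  [0, [0, 0, 0], 0],
  [0, [0, 0, 0], 0],
])

```text
clock: 21.3
ee_pos: [0.4507, -0.2036, 0.13]
eef_rot: [-0.425, 3.111, -0.0]
wrist_force: [0.3, 0.5, -3.7]
width: 0.62
```

```bash
python3 -c "
from h import *
state();avg(8);go(627,-46,168,3)"
```

```text
t 21.3 pos [ 450.7 -203.6  130. ] yaw -164.43 tilt 0.09 w 0.62 F [ 0.3   0.46 -3.74] Ttool [-0.014  0.018 -0.032] maxq 0.007
T tool mean [-0.0067 -0.0013  0.0015] sd [0.0219 0.0233 0.0308] F [-0.13  0.13 -4.  ]
t 21.7 pos [ 449.3 -204.1  129.8] yaw -164.5 tilt 0.0 w 0.627 F [ 0.13  0.07 -4.33] Ttool [-0.025  0.049  0.018] maxq 0.002
roll 12.5 shift after roll [-185.7  148.5  -38.2]
```

None of the three swung, and all three baselines were near zero. My stroke was probably too soft to move a slug resting mid-travel. I'll shake C harder while I have it.

Request:
play_rows([
  [0, [-50, 0, 0], 0],
  [0, [-50, 0, 0], 0],
])

```text
clock: 21.9
ee_pos: [0.5453, -0.1786, 0.1298]
eef_rot: [0.418, -3.112, 0.001]
wrist_force: [1.8, -0.9, -3.8]
width: 0.621
```

```bash
python3 -c "
from h import *
state()"
```

```text
t 21.9 pos [ 545.3 -178.6  129.8] yaw -164.71 tilt 0.1 w 0.621 F [ 1.76 -0.94 -3.78] Ttool [ 0.129 -0.167  0.064] maxq 1.216
```

Request:
play_rows([
  [0, [0, 0, 0], 0],
  [0, [0, 0, 0], 0],
  [0, [0, 0, 0], 0],
])

```text
clock: 22.2
ee_pos: [0.5441, -0.178, 0.1292]
eef_rot: [0.422, -3.11, -0.0]
wrist_force: [0.1, -0.5, -2.7]
width: 0.624
```

```bash
python3 -c "
from h import *
state();avg(8)"
```

```text
t 22.2 pos [ 544.1 -178.   129.2] yaw -164.56 tilt 0.16 w 0.624 F [ 0.07 -0.53 -2.7 ] Ttool [-0.032  0.044  0.003] maxq 0.011
T tool mean [ 0.003  -0.0055 -0.0024] sd [0.0294 0.0424 0.0259] F [-0.13 -0.25 -3.6 ]
```

Request:
play_rows([
  [0, [50, 0, 0], 0],
  [0, [50, 0, 0], 0],
  [0, [0, 0, 0], 0],
  [0, [0, 0, 0], 0],
  [0, [0, 0, 0], 0],
])

```text
clock: 23.1
ee_pos: [0.451, -0.2041, 0.1305]
eef_rot: [-0.424, 3.11, -0.001]
wrist_force: [0.0, 1.2, -3.5]
width: 0.62
```

```bash
python3 -c "
from h import *
state();avg(8)"
```

```text
t 23.1 pos [ 451.  -204.1  130.5] yaw -164.48 tilt 0.18 w 0.62 F [ 0.01  1.17 -3.55] Ttool [ 0.013 -0.045 -0.022] maxq 0.014
T tool mean [ 0.0175 -0.0032  0.0038] sd [0.0357 0.0315 0.019 ] F [ 0.07  0.09 -3.45]
```

C shows nothing in the hard stroke either. A symmetric start and stop could push the slug back and then forward by equal amounts, for no net shift. Using an asymmetric stroke instead: gentle ramp up, abrupt stop.

Request:
play_rows([
  [0, [-10, 0, 0], 0],
  [0, [-20, 0, 0], 0],
  [0, [-30, 0, 0], 0],
  [0, [-40, 0, 0], 0],
  [0, [-50, 0, 0], 0],
])

```text
clock: 24.0
ee_pos: [0.5943, -0.1646, 0.1297]
eef_rot: [0.42, -3.111, 0.001]
wrist_force: [0.5, -1.7, -3.3]
width: 0.628
```

Request:
play_rows([
  [0, [8, 0, 0], 0],
  [0, [0, 0, 0], 0],
  [0, [0, 0, 0], 0],
  [0, [0, 0, 0], 0],
])

```text
clock: 24.4
ee_pos: [0.5853, -0.167, 0.1297]
eef_rot: [0.421, -3.112, 0.001]
wrist_force: [0.3, -0.3, -2.9]
width: 0.627
```

```bash
python3 -c "
from h import *
o=state()[0];avg(8);print(o['joint_efforts'].round(3))"
```

```text
t 24.4 pos [ 585.3 -167.   129.7] yaw -164.59 tilt 0.05 w 0.627 F [ 0.27 -0.34 -2.86] Ttool [0.037 0.002 0.021] maxq 0.006
T tool mean [-0.0031 -0.0108  0.0221] sd [0.0279 0.0217 0.0168] F [-0.06 -0.16 -3.78]
[-2.5100e-01 -4.7670e+01 -1.6790e+00 -1.4979e+01  2.0000e-03  4.0000e-03
 -1.0000e-03]
```

Request:
play_rows([
  [0, [10, 0, 0], 0],
  [0, [20, 0, 0], 0],
  [0, [30, 0, 0], 0],
  [0, [40, 0, 0], 0],
  [0, [50, 0, 0], 0],
])

```text
clock: 25.3
ee_pos: [0.4413, -0.2063, 0.1302]
eef_rot: [-0.426, 3.11, -0.002]
wrist_force: [-0.3, -1.7, -3.5]
width: 0.622
```

Request:
play_rows([
  [0, [-8, 0, 0], 0],
  [0, [0, 0, 0], 0],
  [0, [0, 0, 0], 0],
  [0, [0, 0, 0], 0],
])

```text
clock: 25.7
ee_pos: [0.4503, -0.204, 0.1302]
eef_rot: [-0.425, 3.111, -0.001]
wrist_force: [-0.2, -0.4, -3.1]
width: 0.625
```

```bash
python3 -c "
from h import *
o=state()[0];avg(8);print(o['joint_efforts'].round(3));go(450.4,-204.3,21,15.5)"
```

```text
t 25.7 pos [ 450.3 -204.   130.2] yaw -164.45 tilt 0.08 w 0.625 F [-0.19 -0.37 -3.13] Ttool [0.009 0.035 0.018] maxq 0.005
T tool mean [-0.0028  0.0093  0.0043] sd [0.0386 0.0324 0.0099] F [ 0.09 -0.14 -3.56]
[ 1.8500e-01 -3.8948e+01 -1.2190e+00 -1.2277e+01  1.4000e-02  0.0000e+00
  0.0000e+00]
t 26.1 pos [ 449.3 -204.1  129.8] yaw -164.5 tilt 0.01 w 0.624 F [-0.64 -0.49 -3.12] Ttool [0.045 0.001 0.016] maxq 0.003
roll -0.0 shift after roll [ -1.   -0.5 108.8]
```

C is quiet. Setting it back and retesting B with the asymmetric stroke.

Request:
play_rows([
  [0, [0, 0, 25], 0],
  [0, [0, 0, 30], 0],
  [0, [0, 0, 30], 0],
  [0, [0, 0, 15], 0],
  [0, [0, 0, 5], 0],
])

```text
clock: 26.6
ee_pos: [0.4484, -0.2038, 0.0232]
eef_rot: [0.423, -3.11, -0.002]
wrist_force: [0.2, 0.5, -3.3]
width: 0.625
```

Request:
play_rows([
  [0, [0, 0, 2], 0],
  [0, [0, 0, 1], 0],
  [0, [0, 0, 1], 0],
  [0, [0, 0, 0], 0],
])

```text
clock: 27.0
ee_pos: [0.4497, -0.2044, 0.0215]
eef_rot: [-0.423, 3.112, -0.001]
wrist_force: [0.4, -0.2, -3.7]
width: 0.624
```

```bash
python3 -c "
from h import *
state()"
```

```text
t 27.0 pos [ 449.7 -204.4   21.5] yaw -164.52 tilt 0.09 w 0.624 F [ 0.39 -0.18 -3.75] Ttool [-0.002 -0.02   0.035] maxq 0.002
```

Request:
play_rows([
  [0, [0, 0, 1], 0],
  [0, [0, 0, 0], 0],
])

```text
clock: 27.2
ee_pos: [0.4497, -0.2044, 0.0213]
eef_rot: [-0.423, 3.112, -0.002]
wrist_force: [-2.0, -0.0, 5.3]
width: 0.624
```

Request:
play_rows([
  [1, [0, 0, 0], 0],
  [1, [0, 0, 0], 0],
  [1, [0, 0, 0], 0],
  [1, [0, 0, 0], 0],
])

```text
clock: 27.6
ee_pos: [0.4494, -0.2042, 0.0199]
eef_rot: [-0.423, 3.113, -0.0]
wrist_force: [-0.4, 0.0, 0.0]
width: 0.998
```

Request:
play_rows([
  [1, [0, 0, -15], 0],
  [1, [0, 0, -30], 0],
  [1, [0, 0, -35], 0],
  [1, [0, 0, -30], 0],
  [1, [0, 0, 0], 3],
])

```text
clock: 28.1
ee_pos: [0.4518, -0.2052, 0.1336]
eef_rot: [-0.338, 3.116, -0.006]
wrist_force: [0.2, -0.1, 0.0]
width: 1.002
```

Request:
play_rows([
  [1, [-8, 25, 0], 0],
  [1, [-10, 25, 0], 0],
  [1, [-10, 25, 0], 0],
  [1, [-10, 25, 0], 0],
  [1, [-10, 25, 0], 0],
])

```text
clock: 28.6
ee_pos: [0.4691, -0.0707, 0.1298]
eef_rot: [0.341, -3.123, -0.0]
wrist_force: [0.6, -0.3, -0.1]
width: 1.0
```

Request:
play_rows([
  [1, [-10, 25, 0], 0],
  [1, [0, 0, 0], 0],
  [1, [0, 0, 0], 0],
  [1, [0, 0, 0], 0],
])

```text
clock: 29.0
ee_pos: [0.4731, -0.0465, 0.1297]
eef_rot: [0.339, -3.123, 0.001]
wrist_force: [-0.7, -0.1, 0.6]
width: 0.999
```

```bash
python3 -c "
from h import *
go(462.5,-41.5,18,12.5);print(topfaces(capture('top')))"
```

```text
t 29.0 pos [473.1 -46.5 129.7] yaw -167.62 tilt 0.06 w 0.999 F [-0.68 -0.06  0.61] Ttool [ 0.     0.05  -0.022] maxq 0.012
roll -0.12 shift after roll [  9.3   7.2 111.7]
[(np.float64(448.1), np.float64(-203.4), 16.5, array([85.3, 51.6])), (np.float64(472.7), np.float64(133.2), -9.1, array([49.3, 85.3]))]
```

Request:
play_rows([
  [1, [9, 7, 0], 0],
  [1, [0, 0, 30], 0],
  [1, [0, 0, 30], 0],
  [1, [0, 0, 30], 0],
  [1, [0, 0, 20], 0],
])

```text
clock: 29.55
ee_pos: [0.4614, -0.0407, 0.0184]
eef_rot: [0.34, -3.121, -0.0]
wrist_force: [0.7, 0.5, 0.0]
width: 1.0
```

Request:
play_rows([
  [1, [0, 0, 0], 0],
  [0, [0, 0, 0], 0],
  [0, [0, 0, 0], 0],
  [0, [0, 0, 0], 0],
  [0, [0, 0, 0], 0],
])

```text
clock: 30.05
ee_pos: [0.464, -0.0407, 0.0213]
eef_rot: [-0.34, 3.12, -0.001]
wrist_force: [-1.2, -1.2, 6.5]
width: 0.619
```

Request:
play_rows([
  [0, [0, 0, -15], 0],
  [0, [0, 0, -25], 0],
  [0, [0, 0, -30], 0],
  [0, [0, 0, -30], 0],
  [0, [0, 0, -10], 0],
])

```text
clock: 30.55
ee_pos: [0.4643, -0.0403, 0.1324]
eef_rot: [-0.341, 3.118, -0.001]
wrist_force: [1.1, 0.7, -4.7]
width: 0.627
```

Request:
play_rows([
  [0, [0, 0, 0], 0],
  [0, [0, 0, 0], 0],
])

```text
clock: 30.75
ee_pos: [0.462, -0.0403, 0.1289]
eef_rot: [0.341, -3.121, -0.0]
wrist_force: [0.1, 0.6, -4.2]
width: 0.624
```

Request:
play_rows([
  [0, [-10, 0, 0], 0],
  [0, [-20, 0, 0], 0],
  [0, [-30, 0, 0], 0],
  [0, [-40, 0, 0], 0],
  [0, [-50, 0, 0], 0],
])

```text
clock: 31.25
ee_pos: [0.6093, -0.008, 0.1277]
eef_rot: [0.34, -3.118, 0.0]
wrist_force: [1.4, 0.9, -3.6]
width: 0.622
```

Request:
play_rows([
  [0, [8, 0, 0], 0],
  [0, [0, 0, 0], 0],
  [0, [0, 0, 0], 0],
  [0, [0, 0, 0], 0],
])

```text
clock: 31.65
ee_pos: [0.6008, -0.0099, 0.129]
eef_rot: [0.341, -3.121, 0.0]
wrist_force: [-0.2, -0.8, -4.3]
width: 0.623
```

```bash
python3 -c "
from h import *
o=state()[0];avg(8)"
```

```text
t 31.65 pos [600.8  -9.9 129. ] yaw -167.53 tilt 0.12 w 0.623 F [-0.22 -0.8  -4.26] Ttool [0.021 0.006 0.015] maxq 0.014
T tool mean [0.0093 0.0369 0.0139] sd [0.0321 0.0143 0.0265] F [ 0.08 -0.33 -3.97]
```

Request:
play_rows([
  [0, [10, 0, 0], 0],
  [0, [20, 0, 0], 0],
  [0, [30, 0, 0], 0],
  [0, [40, 0, 0], 0],
  [0, [50, 0, 0], 0],
])

```text
clock: 32.55
ee_pos: [0.4551, -0.042, 0.1302]
eef_rot: [-0.342, 3.12, -0.0]
wrist_force: [-0.3, -0.5, -3.2]
width: 0.621
```

Request:
play_rows([
  [0, [-8, 0, 0], 0],
  [0, [0, 0, 0], 0],
  [0, [0, 0, 0], 0],
  [0, [0, 0, 0], 0],
])

```text
clock: 32.95
ee_pos: [0.4649, -0.0401, 0.1304]
eef_rot: [-0.342, 3.12, -0.0]
wrist_force: [0.9, 0.4, -3.4]
width: 0.627
```

```bash
python3 -c "
from h import *
o=state()[0];avg(8)"
```

```text
t 32.95 pos [464.9 -40.1 130.4] yaw -167.5 tilt 0.17 w 0.627 F [ 0.95  0.35 -3.41] Ttool [-0.009 -0.036  0.026] maxq 0.005
T tool mean [ 0.0114 -0.0601  0.0004] sd [0.0291 0.026  0.0185] F [ 0.09  0.07 -4.24]
```

B is the rattler: Ty went from +0.037 to -0.060, with the right sign both ways. Carrying it to the mat gently, with the underside at about z=0.152, so TCP about 0.172.

```bash
python3 -c "
from h import *
go(627,-45,172,12.5)"
```

```text
t 33.35 pos [463.2 -40.2 129.7] yaw -167.51 tilt 0.01 w 0.621 F [-1.04  0.35 -4.51] Ttool [-0.004 -0.034 -0.012] maxq 0.004
roll -0.01 shift after roll [-158.8  -40.1  -42.3]
```

Request:
play_rows([
  [0, [0, 0, -10], 0],
  [0, [-3, -1, -17], 0],
  [0, [-8, -2, -12], 0],
  [0, [-13, -3, -3], 0],
  [0, [-17, -4, 0], 0],
])

```text
clock: 33.85
ee_pos: [0.5056, -0.0413, 0.1734]
eef_rot: [-0.341, 3.122, -0.001]
wrist_force: [0.1, 0.9, -4.0]
width: 0.622
```

Request:
play_rows([
  [0, [-20, -5, 0], 0],
  [0, [-20, -5, 0], 0],
  [0, [-20, -5, 0], 0],
  [0, [-18, -5, 0], 0],
  [0, [-15, -4, 0], 0],
])

```text
clock: 34.35
ee_pos: [0.6022, -0.0446, 0.1723]
eef_rot: [-0.342, 3.123, -0.0]
wrist_force: [0.9, 0.5, -4.0]
width: 0.624
```

Request:
play_rows([
  [0, [-12, -3, 0], 0],
  [0, [-8, -2, 0], 0],
  [0, [-4, -1, 0], 0],
  [0, [-1, 0, 0], 0],
  [0, [0, 0, 0], 0],
])

```text
clock: 34.85
ee_pos: [0.6265, -0.0448, 0.1718]
eef_rot: [0.342, -3.122, -0.0]
wrist_force: [-1.1, 0.3, -3.9]
width: 0.625
```

Request:
play_rows([
  [0, [0, 0, 0], 0],
  [0, [0, 0, 0], 0],
  [0, [0, 0, 0], 0],
])

```text
clock: 35.15
ee_pos: [0.6268, -0.0449, 0.1719]
eef_rot: [0.342, -3.123, 0.0]
wrist_force: [-0.2, -0.0, -3.4]
width: 0.621
```

```bash
python3 -c "
from h import *
go(627,-45,172,12.5);avg(6)
im=capture('top');print(topfaces(im))
a=cv2.resize(im,(400,300),interpolation=3);b=cv2.resize(capture('side'),(400,300),interpolation=3)
cv2.imwrite('pics/e.png',cv2.resize(np.hstack([im[100:310,130:480],capture('side')[100:310,150:450]]),(800,258))[:,:,::-1])"
```

```text
t 35.15 pos [626.8 -44.9 171.9] yaw -167.51 tilt 0.01 w 0.621 F [-0.17 -0.01 -3.44] Ttool [-0.03  -0.031 -0.022] maxq 0.004
roll -0.01 shift after roll [-0.2 -0.1 -0.1]
T tool mean [ 0.0217 -0.0639 -0.0132] sd [0.0266 0.0373 0.0204] F [-0.11 -0.26 -3.9 ]
[(np.float64(472.3), np.float64(133.3), -9.0, array([49. , 84.9]))]
```

View pics/e.png

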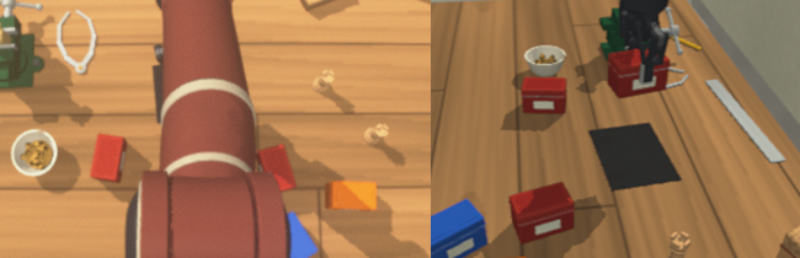

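The picture shows tin B held level over the mat at (638,72) in the side half. A and C stand upright at their places, and the rooks, bowl, calliper and look-alikes haven't moved. Handing in.

```bash
python3 -c "
from bench import job
print(job.close_job())"
```

```text
the job is handed in; nothing more can be done
None
```

I handed the job in at about 36 s, with the rattling tin, the middle red one (B), held level and still over the mat. The gripper is within 1 mm of its target there, with zero tilt and the underside about 15 cm above the mat.

- **First round of shaking:** a quick, even 10 cm stroke showed no rattle in any of the three tins. I think the start and stop pushed the slug back and forward by equal amounts. I changed to a gentle start with an abrupt stop.
- **Finding the rattler:** with the new stroke, the wrist moment for B swung from +0.037 to -0.060 N m, with the right sign both ways. The right-hand tin (C) stayed within about 0.02 N m. I did not repeat the new stroke on the left-hand tin (A), which was quiet in the first round, because B's result was clear.
- **Quiet tins:** A and C are back upright, measured within about 2 mm of where they stood. In the last pictures the rooks, bowl, calliper and look-alikes looked undisturbed, and I saw nothing dropped.
- **Less certain:** the arm hid B from the top camera at the end. Its height over the mat comes from the gripper position and the height at which I gripped it, plus the side picture.

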